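# Clamp a spring tensioner and hold its rod out at the red mark

## Robot

A 7-joint arm with a two-finger parallel gripper is mounted at the origin on a cart in front of the work surface, level with it; the furniture and walls round the work are solid. World frame = base frame: x ahead of the robot, y to its left, z up, the work surface at z = 0. Lengths are in m, angles in rad, forces in N, time in s.
With the tool pointing down it reaches from about 0.425 to 1.025 m from the base axis. Payload 9.4 kg.
Tool frame: the origin (TCP) lies on the centre line of the jaws, within the pads' length; the fingertips stand env.finger_overhang ahead of it and the grasp point (between the pads) lies 11 mm behind it (env.finger_overhang is the distance from the TCP to the fingertips, in m); z points along the fingers, y is the line along which they close (so a half turn about z gives the same grasp; the last joint's range is limited). The gripper opens to 93 mm and grips with 3 to 60 N. Pads are 15 mm wide; open, the fingers measure 128 mm over their backs; the gripper's body (75 mm by 188 mm) begins 65 mm behind the grasp point.
Start: joints at [1.145, 0.599, -0.003, 1.599, 0.002, 0.943, -0.08], TCP at [0.248, -0.681, 0.188] pointing down, gripper open.
Joint ranges: [-2.57, 2.57], [-0.35, 1.97], [-1.29, 1.29], [0.11, 2.56], [-1.05, 4.19], [0.11, 1.86], [-2.63, 2.63]. Speed limits (rad/s): [2.22, 2.22, 3.01, 3.01, 3.14, 3.14, 3.14].

## Interface

Orientations are given as [roll, pitch, yaw] about the fixed x, y, z axes, in that order (R = Rz(yaw) Ry(pitch) Rx(roll)).
In Python, from station import readout, read_camera, env, nets gives the robot as it stands.
- The arm moves only by the tool step_arm, never from a script. Its argument "deltas" is a list of rows, each an object with "xyz": the shift along the tool's x, y, z scaled (see below), a list of three; "delta_rot": the turn, a rotation vector about the tool's x, y, z scaled (see below), a list of three; "grip": the opening, from 0 (shut) to 1 (fully open). A call has 1 to 5 rows; each row is the pose to reach, as a shift and turn from the pose commanded when the call began, along the tool's axes at that moment; what a row does not reach only later rows make up. The controller multiplies each number of a shift by 10 cm and each number of a turn by 45 degrees. A row lasts 1/10 s, in which the tool goes at most 50 mm and 8.59 degrees, less where a joint would pass 70% of its speed; a pose out of reach is approached as far as the arm can. A call with a number of a shift or a turn outside -1 to 1 is refused whole. A call with a gripper value outside its range is refused whole. The fingers move at their own pace and stop on an object; "grip_force" is the grip in N (left out, the last holds). Time passes only in rows, so rows that repeat a pose let the fingers close. It gives the time, the measured TCP pose, the force, the opening and the grip force at its end, in the units of the state.
- readout.sense(): the state, without advancing time (a new reading comes with each control period).
- read_camera(name): name is "side" or "top" or "wrist"; returns a dict with "pixels" (420x560x3 uint8, red, green, blue), "fx", "fy", "cx", "cy" (pixels), "T" (4x4, takes a point from camera to world coordinates); the wrist camera has in their place "hand_eye" (4x4, takes a point from camera to tool coordinates, whose origin is the TCP and whose axes are the flange's). Camera axes: x right, y down, z forward; pixel columns grow to the right and rows downward; lengths in m; the calibration is good to about 2 mm. A picture is of the moment at which its call begins: read the wrist's pose just before it. There is no depth.
- env.finish_job(): hands the job in; it is judged then, once.
Trained networks look in a picture, given as the dict that the camera call returned (one of the last four; its "shot" number tells which), for a name from the list of things; names that differ only in an ending like _2 or _b are one class to them, and where a whole thing is asked for, a point or a joint stands for the part that bears it (a point fixed in the world has none). Each returns a list of dicts, best first, with "score" (0 to 1); they miss things now and then, are a little off and sometimes report something else, mostly with a low value. They report only what shows in the picture. A call takes as long as a camera call.
- nets.recognise(picture, label): "position" ([row, column] in pixels, amid what is visible of it).
- nets.masks_of(picture, label): "pixels" (420x560 bool, what is visible of it) and "position" ([row, column] in pixels, amid what is visible of it).
The state is a dict: "t": time; "qpos": joint angles; "joint_velocities": joint speeds; "tau": joint torques, N m; "eef_pos": TCP position; "orientation": TCP orientation; "force": force on the tool from outside, world axes, zero at the start; "moment": the same for the moment, N m; "grip_width": finger opening in m; "grasp_force": force on a finger pad.
Only numpy, scipy, OpenCV 4.12 (cv2) and the standard library are available. Lean on these libraries where they do the work, as an engineer would, in place of code of your own. Each camera call takes 0.05 s, during which the arm holds its last target. There are 200 camera calls.

## Task

Wind the clamp's crank clockwise until the jaw grips the spring tensioner firmly in the clamp, and let go of the crank. Then pull the tensioner's yellow tab straight out against its spring until the blue pointer stands between the two red mark blocks, and keep it there so that I can slip the retaining clip on: finish still holding the tab. Leave the case, staple box, torch and tape measure where they are.

Things in the scene. Friction and masses are not known exactly. Their poses are not given: they have to be found in the camera images.
- clamp: Grey bench clamp bolted to the bench; base plate 150 x 236 mm (y -61 to 175), top at z = 16 mm, carries the tensioner. Origin at bench level mid-bed; x along the jaws, y from fixed jaw to crank, z up. Dark fixed jaw: face at y = -21 mm, 80 mm long in x, top z = 52 mm. Gear box under the crank: top z = 58 mm. Place and yaw vary.
- jaw: Dark moving jaw of the clamp, 80 mm long in x, 22 mm thick, top at z = 54 mm over the bench. Origin in the middle of its pressing face, at bed height; it slides along the clamp's -y on to the tensioner.
- crank (a joint): Crank angle, 0 (jaw fully open, arm along the clamp's +x) to 10.2 rad, growing clockwise seen from above; closes the jaw 2.55 mm per rad. Starts at 0 to 4 rad; the jaw is closed on the tensioner at about 8.6, tight by 8.9. Turns with 3 to 5 N at the knob, stays where left and keeps up to about 50 N of jaw force; 8 to 12 N along the circle at the knob makes it tight.
- crank_axis (a point): Point on the vertical axis of the crank, 92 mm above the bench, level with knob_grip. In the clamp frame at x = -20, y = 134 mm.
- knob_grip (a point): Grip point on the upright black knob of the crank: 45 mm from crank_axis, 92 mm above the bench. The knob, 22 mm in diameter, spins freely on its pin, runs from 68 to 118 mm above the bench, with the 16 mm wide crank arm below it (top at 67 mm).
- tensioner: Spring tensioner: loose aluminium housing 130 (x) x 40 (y) x 40 mm with black end caps, about 0.5 kg in all, lying in the clamp between the jaws with its rod towards the robot. Origin at the centre of its underside; x along the rod, pointing away from the tab. It slides away with the rod if pulled before it is clamped.
- drawbar (a joint): How far the spring-return rod is pulled out of the housing, along the tensioner's -x: 0 (home, start) to 0.060 m. Spring pulls back with 3.3 N at home plus 1.1 N per 10 mm (about 8 N at 45 mm); it snaps home when let go.
- tab_grip (a point): Grip point in the upright yellow tab on the rod's end: tab 12 mm thick (x), 36 mm wide (y), 28 to 92 mm above the bench; the point is 70 mm above the bench, mid-tab. At home the tab's back is 39 mm in front of the housing. The rod below the grip (12 mm thick, collar 19 mm) has its axis 36 mm above the bench.
- pointer (a point): Blue pointer on the rod, 3 mm wide along x, 14 mm along y, riding over the slot in the housing's top; this point is its middle. Moves with the rod.
- mark: Red setting mark on the housing's top: two red blocks, 8 mm long in x, 8 mm wide, one each side of the slot (centres 12.5 mm from its middle line). Origin midway between them; axes as the tensioner's. It lies 22 to 45 mm from the pointer's home, towards the tab, and cannot be shifted.
- parts_case: Flat organiser case with pale clear lid and blue sides, 121 x 169 x 37 mm, bystander; origin at the centre of its underside.
- staple_box: White staple box, 36 x 62 x 22 mm, bystander; origin at the centre of its underside.
- torch: Dark grey torch lying down, 33 x 128 x 33 mm, bystander; origin at the centre of its underside.
- tape_measure: Yellow tape measure, 35 x 66 x 64 mm, bystander; origin at the centre of its underside.

How it is judged:
By the outcome, as a careful person would: the job done as asked, in the order asked, and still so for the second after the job is handed in, while the arm keeps its last pose, push and grip.
It also fails if it takes over 54 s, if anything falls off the work surface, if the arm or the gripper's body presses on something with over 40 N, if the wrist force passes 120 N, or if a joint passes its speed limit or range.

## Working session

There is one attempt and no reset: what is moved stays moved. The work goes in short steps, Python scripts to look and compute and a tool call to move; the robot and the scene stay as the last step left them, time stands still between calls to the robot, and variables do not carry over. Pictures are saved under pics/ and viewed, at most 11 in all, crops included, and the job is handed in when it is done.

Besides the shell and the picture viewer there is one more tool, called after "Emit:" by a JSON object that holds its "api" and its "payload", one argument or row to a line. step_arm: Moves the arm, as the interface text tells. Its arguments: {"type":"object","properties":{"deltas":{"type":"array"},"grip_force":{"type":"number"}},"required":["deltas"]}

```bash
mkdir -p pics; ls; cat > h.py <<'E'
import numpy as np, cv2
from station import readout, read_camera, env, nets
from scipy.spatial.transform import Rotation as R
def pose(s=None):
    s=s or readout.sense(); T=np.eye(4); T[:3,:3]=R.from_euler('xyz',s['orientation']).as_matrix(); T[:3,3]=s['eef_pos']; return T
def shot(n):
    W=pose() if n=='wrist' else None
    p=read_camera(n)
    p['W']=W@np.array(p['hand_eye']) if n=='wrist' else np.array(p['T'])
    return p
def save(p,f): cv2.imwrite(f,cv2.cvtColor(p['pixels'],cv2.COLOR_RGB2BGR))
def ray(p,rc):
    d=np.array([(rc[1]-p['cx'])/p['fx'],(rc[0]-p['cy'])/p['fy'],1]); return p['W'][:3,3],p['W'][:3,:3]@d
def atz(p,rc,z):
    o,d=ray(p,rc); return o+d*(z-o[2])/d[2]
def tri(obs):
    A=np.zeros((3,3));b=np.zeros(3)
    for p,rc in obs:
        o,d=ray(p,rc); d=d/np.linalg.norm(d); M=np.eye(3)-np.outer(d,d); A+=M;b+=M@o
    x=np.linalg.solve(A,b); return x
def proj(p,X):
    c=np.linalg.inv(p['W'])@np.append(X,1); return [p['fy']*c[1]/c[2]+p['cy'],p['fx']*c[0]/c[2]+p['cx']]
def tool(X,s=None): # world shift vector to X in tool axes units of 10cm
    T=pose(s); return T[:3,:3].T@(np.array(X)-T[:3,3])/0.1
E
python3 - <<'E'
from h import *
np.set_printoptions(precision=4,suppress=True)
print(env.finger_overhang, readout.sense())
P={n:shot(n) for n in('top','side')}
im=np.hstack([cv2.resize(P[n]['pixels'],None,fx=1,fy=1) for n in P])
for n in P:
    save(P[n],f'pics/{n}0.png'); print(n,P[n]['fx'],P[n]['cx'],P[n]['cy'],P[n]['W'])
for l in ['clamp','jaw','crank','knob_grip','tensioner','tab_grip','pointer','mark','parts_case','staple_box','torch','tape_measure']:
    for n in P:
        r=nets.recognise(P[n],l)
        print(l,n,[(np.round(x['position'],1).tolist(),round(x['score'],2)) for x in r[:2]])
E
```

```text
pics
0.008 {'t': 0.0, 'qpos': array([ 1.1453,  0.6001, -0.0025,  1.6001,  0.0018,  0.9429, -0.0798]), 'joint_velocities': array([-0.0019,  0.0002,  0.0003, -0.0004,  0.0004,  0.0017,  0.0004]), 'tau': array([ -0.0001, -76.507 ,   1.4967, -25.2349,  -0.0526,   0.0168,
         0.0001]), 'eef_pos': array([ 0.2476, -0.6808,  0.1872]), 'orientation': array([-3.14  ,  0.0001,  0.3488]), 'force': array([-0.7968, -0.6202,  0.5236]), 'moment': array([-0.0188, -0.0176, -0.0335]), 'grasp_force': 0.0, 'grip_width': 0.09298641232110362}
top 393.35368460335974 277.6776362729096 214.59965964752968 [[-0.0136 -0.9964  0.0832  0.4544]
 [-0.9999  0.0137  0.0001  0.0186]
 [-0.0012 -0.0832 -0.9965  0.9896]
 [ 0.      0.      0.      1.    ]]
side 405.0065181617858 275.8622010184848 211.6097505185742 [[ 0.9946 -0.0698  0.0774  0.4494]
 [-0.1038 -0.5989  0.794  -0.7684]
 [-0.0091 -0.7977 -0.6029  0.6799]
 [ 0.      0.      0.      1.    ]]
clamp top [([180.7, 255.6], 0.59)]
clamp side [([219.7, 309.9], 0.84)]
jaw top []
jaw side [([211.7, 308.1], 0.56), ([337.9, 362.2], 0.21)]
crank top [([201.6, 233.3], 0.71)]
crank side [([188.2, 281.8], 0.63)]
knob_grip top [([198.4, 235.0], 0.56), ([198.4, 149.3], 0.55)]
knob_grip side [([188.3, 283.0], 0.76)]
tensioner top [([176.6, 288.8], 0.96)]
tensioner side [([226.7, 310.9], 0.87)]
tab_grip top [([212.4, 295.7], 0.73)]
tab_grip side [([232.0, 281.2], 0.62)]
pointer top [([211.9, 292.3], 0.71)]
pointer side [([233.5, 279.2], 0.74)]
mark top [([200.2, 234.9], 0.55)]
mark side [([234.7, 281.3], 0.15)]
parts_case top [([165.8, 412.1], 0.8), ([201.0, 233.5], 0.41)]
parts_case side [([338.5, 361.4], 0.68)]
staple_box top [([251.1, 393.3], 0.84)]
staple_box side [([334.8, 248.2], 0.77)]
torch top [([259.7, 141.9], 0.64)]
torch side [([170.8, 235.2], 0.46)]
tape_measure top [([196.8, 149.8], 0.93)]
tape_measure side [([165.6, 283.5], 0.71)]
```

View pics/top0.png

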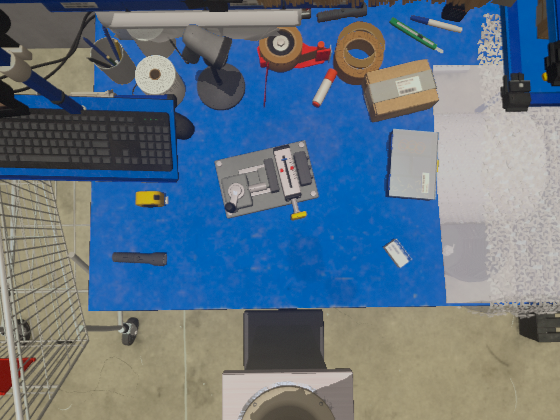

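View pics/side0.png

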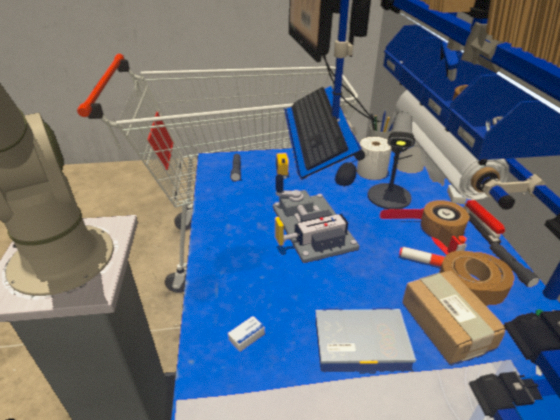

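The top view shows the clamp at about (180,265), the crank hub at (188,236), the knob at (207,231) and the tab at (214,299). The side view agrees. Next I'll bring the wrist camera over the clamp.

```bash
python3 - <<'E'
from h import *
np.set_printoptions(precision=4,suppress=True)
p=shot('wrist'); print(np.array(p['hand_eye']),p['fx'],p['cx'],p['cy'])
t=shot('top')
print('hub',atz(t,(188,236),.07),'knob',atz(t,(207,231),.118),'tab',atz(t,(214,299),.092))
print('corners',atz(t,(166,217),.016),atz(t,(217,229),.016),atz(t,(143,304),.016))
c=np.array([0.40,0.06,0.36]); print(tool(c))
E
```

```text
[[ 0.0005 -0.9544 -0.2984  0.0832]
 [ 1.      0.0002  0.0012 -0.0002]
 [-0.0011 -0.2984  0.9544 -0.1962]
 [ 0.      0.      0.      1.    ]] 366.76322965173284 276.6391185128481 208.29863225630828
hub [0.5954 0.1161 0.07  ] knob [0.5455 0.1224 0.118 ] tab [ 0.53   -0.0302  0.092 ]
corners [0.6601 0.1693 0.016 ] [0.5313 0.1396 0.016 ] [ 0.7159 -0.0502  0.016 ]
[ 3.9643 -6.447  -1.7204]
```

Emit:
{"api": "step_arm", "payload": {
  "deltas": [
    {"xyz": [0.33, -0.33, -0.2], "delta_rot": [0, 0, 0], "grip": 0.6},
    {"xyz": [0.67, -0.67, -0.4], "delta_rot": [0, 0, 0], "grip": 0.6},
    {"xyz": [1, -1, -0.6], "delta_rot": [0, 0, 0], "grip": 0.6},
    {"xyz": [1, -1, -0.6], "delta_rot": [0, 0, 0], "grip": 0.6}
  ]
}}

```text
t: 1.8
eef_pos: [0.3122, -0.5489, 0.2509]
orientation: [3.14, -0.003, 0.355]
force: [0.1, 0.0, -0.7]
grip_width: 0.0658
grasp_force: 0.0
```

Emit:
{"api": "step_arm", "payload": {
  "deltas": [
    {"xyz": [0.33, -0.33, 0], "delta_rot": [0, 0, 0], "grip": 0.6},
    {"xyz": [0.67, -0.67, 0], "delta_rot": [0, 0, 0], "grip": 0.6},
    {"xyz": [1, -1, 0], "delta_rot": [0, 0, 0], "grip": 0.6}
  ]
}}

```text
t: 2.1
eef_pos: [0.3677, -0.424, 0.248]
orientation: [3.141, -0.0, 0.348]
force: [0.9, -0.0, -0.4]
grip_width: 0.0558
grasp_force: 0.0
```

Emit:
{"api": "step_arm", "payload": {
  "deltas": [
    {"xyz": [0.33, -0.33, 0], "delta_rot": [0, 0, 0], "grip": 0.6},
    {"xyz": [0.67, -0.67, 0], "delta_rot": [0, 0, 0], "grip": 0.6},
    {"xyz": [1, -1, 0], "delta_rot": [0, 0, 0], "grip": 0.6}
  ]
}}

```text
t: 2.4
eef_pos: [0.4277, -0.2956, 0.2481]
orientation: [3.141, -0.0, 0.348]
force: [1.3, -0.2, 0.2]
grip_width: 0.056
grasp_force: 0.0
```

Emit:
{"api": "step_arm", "payload": {
  "deltas": [
    {"xyz": [0.33, -0.33, 0], "delta_rot": [0, 0, 0], "grip": 0.6},
    {"xyz": [0.67, -0.67, 0], "delta_rot": [0, 0, 0], "grip": 0.6},
    {"xyz": [1, -1, 0], "delta_rot": [0, 0, 0], "grip": 0.6}
  ]
}}

```text
t: 2.7
eef_pos: [0.4877, -0.1674, 0.2482]
orientation: [3.141, -0.0, 0.348]
force: [0.0, -0.2, 0.2]
grip_width: 0.0557
grasp_force: 0.0
```

Emit:
{"api": "step_arm", "payload": {
  "deltas": [
    {"xyz": [0.33, -0.33, 0], "delta_rot": [0, 0, -0.18], "grip": 0.6},
    {"xyz": [0.67, -0.67, 0], "delta_rot": [0, 0, -0.36], "grip": 0.6},
    {"xyz": [1, -1, 0], "delta_rot": [0, 0, -0.54], "grip": 0.6},
    {"xyz": [1, -1, 0], "delta_rot": [0, 0, -0.73], "grip": 0.6},
    {"xyz": [1, -1, 0], "delta_rot": [0, 0, -0.92], "grip": 0.6}
  ]
}}

```text
t: 3.2
eef_pos: [0.5475, -0.039, 0.2478]
orientation: [-3.141, -0.0, 1.081]
force: [-0.4, -0.1, -0.3]
grip_width: 0.0559
grasp_force: 0.0
```

Emit:
{"api": "step_arm", "payload": {
  "deltas": [
    {"xyz": [0.1, 0, 0], "delta_rot": [0, 0, -0.18], "grip": 0.6},
    {"xyz": [0.3, 0, 0], "delta_rot": [0, 0, -0.36], "grip": 0.6},
    {"xyz": [0.5, 0, 0], "delta_rot": [0, 0, -0.54], "grip": 0.6},
    {"xyz": [0.7, 0, 0], "delta_rot": [0, 0, -0.73], "grip": 0.6},
    {"xyz": [0.8, 0, 0], "delta_rot": [0, 0, -0.92], "grip": 0.6}
  ]
}}

```text
t: 3.7
eef_pos: [0.5861, 0.0309, 0.248]
orientation: [3.141, -0.001, 1.801]
force: [-0.7, -0.8, 0.7]
grip_width: 0.0557
grasp_force: 0.0
```

```bash
python3 - <<'E'
from h import *
p=shot('wrist'); save(p,'pics/w1.png'); np.save('w1.npy',p['W'])
for l in ['clamp','jaw','crank','knob_grip','tensioner','tab_grip','pointer','mark']:
    r=nets.masks_of(p,l)
    for x in r[:2]:
        m=x['pixels'].astype(np.uint8); n=cv2.countNonZero(m)
        print(l,np.round(x['position'],1),round(x['score'],2),n,cv2.boundingRect(m), cv2.minAreaRect(cv2.findNonZero(m)) if n else '')
E
```

```text
clamp [134.  308.5] 0.69 20828 (244, 54, 141, 206) ((312.5611572265625, 157.08689880371094), (139.92041015625, 204.53753662109375), 0.8951737284660339)
jaw [172.5 311.6] 0.63 3013 (278, 125, 73, 68) ((314.31146240234375, 158.37796020507812), (72.27660369873047, 66.3249740600586), 0.9093804955482483)
jaw [134.1 310.5] 0.24 20508 (244, 55, 140, 205) ((311.3245849609375, 156.69082641601562), (138.9830322265625, 203.69549560546875), 1.3971812725067139)
knob_grip [ 81.5 279.1] 0.65 1518 (244, 58, 69, 51) ((277.614990234375, 82.4176025390625), (75.66248321533203, 26.795068740844727), 29.60445213317871)
tensioner [210.7 298.5] 0.85 5870 (202, 191, 169, 51) ((286.0270690917969, 212.9696044921875), (47.2099609375, 169.16102600097656), 86.69812774658203)
tensioner [ 80.5 277.2] 0.51 1452 (244, 59, 68, 49) ((277.27069091796875, 82.92037963867188), (74.78074645996094, 25.458974838256836), 28.610462188720703)
tab_grip [214.3 215.7] 0.78 1091 (202, 196, 139, 47) ((268.6310119628906, 210.22000122070312), (44.84408187866211, 139.28172302246094), 81.18709564208984)
pointer [214.  215.5] 0.74 1065 (202, 195, 139, 46) ((269.4486999511719, 209.4993896484375), (44.274051666259766, 137.8818359375), 81.93306732177734)
mark [210.  317.8] 0.55 102 (313, 203, 8, 29) ((316.5020446777344, 216.9546356201172), (6.266257286071777, 28.198156356811523), 2.602562189102173)
```

View pics/w1.png

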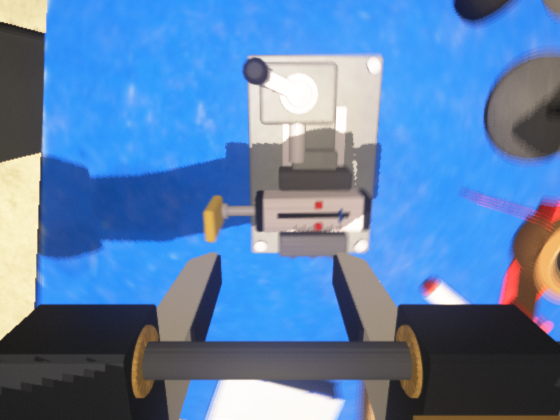

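The wrist view shows the knob top at (70,256), the hub at (93,299), the tab top at about (212,214), the blue pointer at about (214,341), and the red marks at (205,319) and (226,319).

```bash
cat > m1.py <<'E'
from h import *
np.set_printoptions(precision=4,suppress=True)
s=readout.sense(); p=shot('wrist');t=shot('top')
C=[atz(p,x,.016)[:2] for x in((56,248),(56,382),(254,379),(254,251))]
C=np.array(C); ref=np.array([[-75,175],[75,175],[75,-61],[-75,-61]])/1000
a=ref-ref.mean(0); b=C-C.mean(0)
yaw=np.arctan2((a[:,0]*b[:,1]-a[:,1]*b[:,0]).sum(),(a*b).sum())
Rm=np.array([[np.cos(yaw),-np.sin(yaw)],[np.sin(yaw),np.cos(yaw)]])
o=C.mean(0)-Rm@ref.mean(0); print('yaw',yaw,'o',o,'res',(C-(ref@Rm.T+o)))
print('axis from clamp',Rm@[-.02,.134]+o)
k=atz(p,(70,256),.118); print('knob wrist',k,'tri',tri([(p,(70,256)),(t,(207,231))]))
print('hub wrist',atz(p,(93,299),.072))
print('tab wrist',atz(p,(213,210),.092),'tri',tri([(p,(214,213)),(t,(214,299))]))
q=Rm.T@(k[:2]-(Rm@[-.02,.134]+o)); print('knob rel',q,'angle cw',(-np.arctan2(q[1],q[0]))%(2*np.pi),np.hypot(*q))
print('mark',atz(p,(205,319),.06),atz(p,(226,319),.06),'ptr',atz(p,(214,341),.06))
for X in (k,):
    print('tool shift to above knob at z.18',tool([k[0],k[1],.18]))
print(s['eef_pos'],s['orientation'],s['qpos'])
E
python3 m1.py
```

```text
yaw 0.2434333481707162 o [ 0.6415 -0.0115] res [[ 0.0012  0.0009]
 [-0.0028 -0.0034]
 [ 0.0076  0.001 ]
 [-0.006   0.0014]]
axis from clamp [0.5898 0.1137]
knob wrist [0.5455 0.1248 0.118 ] tri [0.5456 0.124  0.1128]
hub wrist [0.5874 0.1155 0.072 ]
tab wrist [ 0.526 -0.017  0.092] tri [ 0.5292 -0.0298  0.0634]
knob rel [-0.0403  0.0215] angle cw 3.630474188843547 0.045688905616834065
mark [0.6373 0.0067 0.06  ] [ 0.6435 -0.017   0.06  ] ptr [0.6636 0.002  0.06  ]
tool shift to above knob at z.18 [ 1.0189 -0.1757  0.6809]
[0.5849 0.029  0.2481] [-3.1415  0.0004  1.7916] [ 0.2263  0.4101 -0.5217  1.8355  0.2455  0.9602 -0.1807]
```

Emit:
{"api": "step_arm", "payload": {
  "deltas": [
    {"xyz": [0.4, -0.09, 0.2], "delta_rot": [0, 0, 0], "grip": 0.6},
    {"xyz": [0.8, -0.18, 0.5], "delta_rot": [0, 0, 0], "grip": 0.6},
    {"xyz": [1, -0.18, 0.8], "delta_rot": [0, 0, 0], "grip": 0.6},
    {"xyz": [1, -0.18, 0.88], "delta_rot": [0, 0, 0], "grip": 0.6},
    {"xyz": [1, -0.18, 0.88], "delta_rot": [0, 0, 0], "grip": 0.6}
  ]
}}

```text
t: 4.75
eef_pos: [0.5449, 0.1228, 0.1591]
orientation: [-3.139, 0.0, 1.795]
force: [-0.1, -0.3, 1.1]
grip_width: 0.0559
grasp_force: 0.0
```

```bash
python3 - <<'E'
from h import *
np.set_printoptions(precision=4,suppress=True)
p=shot('wrist'); save(p,'pics/w2.png'); print(readout.sense()['eef_pos'],readout.sense()['orientation'])
print(proj(p,[.5455,.1245,.118]),proj(p,[.5455,.1245,.068]),proj(p,[.589,.1142,.067]))
for l in ['knob_grip','tab_grip','pointer','mark']:
    for x in nets.masks_of(p,l)[:2]:
        m=x['pixels'].astype(np.uint8); print(l,np.round(x['position'],1),round(x['score'],2),cv2.boundingRect(m))
E
```

```text
[0.5458 0.1223 0.1601] [-3.141   0.0006  1.7931]
[np.float64(219.06562242169036), np.float64(278.6579146224593)] [np.float64(198.90938884565105), np.float64(278.4284093721806)] [np.float64(221.34825730761372), np.float64(326.53924243065916)]
knob_grip [209.5 296.8] 0.78 (264, 183, 79, 51)
tab_grip [328.4 233.3] 0.74 (215, 312, 56, 71)
pointer [330.1 233.3] 0.6 (215, 312, 56, 72)
mark [329.6 231.5] 0.49 (215, 312, 56, 72)
```

View pics/w2.png

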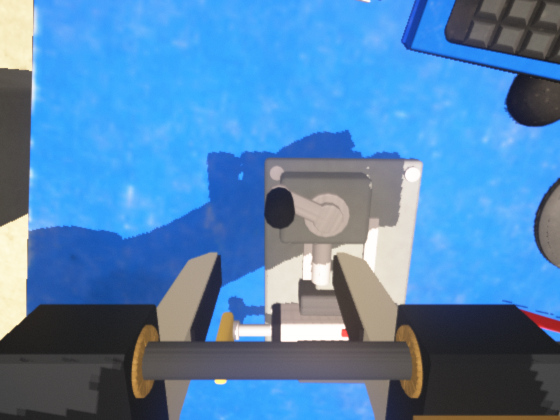

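The knob is between the fingers at (208,280) and the hub is at (214,326), which agrees with the estimate to a few mm. I'll go down and grip.

Emit:
{"api": "step_arm", "payload": {
  "deltas": [
    {"xyz": [0.04, 0, 0.35], "delta_rot": [0, 0, 0], "grip": 0.5},
    {"xyz": [0.04, 0, 0.65], "delta_rot": [0, 0, 0], "grip": 0.5},
    {"xyz": [0.04, 0, 0.76], "delta_rot": [0, 0, 0], "grip": 0.5},
    {"xyz": [0.04, 0, 0.76], "delta_rot": [0, 0, 0], "grip": 0.3},
    {"xyz": [0.04, 0, 0.76], "delta_rot": [0, 0, 0], "grip": 0.15}
  ],
  "grip_force": 30
}}

```text
t: 5.5
eef_pos: [0.5453, 0.1271, 0.085]
orientation: [3.141, 0.0, 1.793]
force: [0.5, 0.2, 0.1]
grip_width: 0.0352
grasp_force: 0.0
```

Emit:
{"api": "step_arm", "payload": {
  "deltas": [
    {"xyz": [0, 0, 0], "delta_rot": [0, 0, 0], "grip": 0.1},
    {"xyz": [0, 0, 0], "delta_rot": [0, 0, 0], "grip": 0.1},
    {"xyz": [0, 0, 0], "delta_rot": [0, 0, 0], "grip": 0.1},
    {"xyz": [0, 0, 0], "delta_rot": [0, 0, 0], "grip": 0.1}
  ],
  "grip_force": 30
}}

```text
t: 5.9
eef_pos: [0.5462, 0.1279, 0.0862]
orientation: [3.137, -0.0, 1.794]
force: [1.2, 1.2, 19.6]
grip_width: 0.0104
grasp_force: 10.1
```

```bash
python3 - <<'E'
from h import *
p=shot('wrist'); t=shot('side'); s=readout.sense();print(s['eef_pos'],s['force'],s['moment'],s['grip_width'],s['grasp_force'])
a=cv2.resize(p['pixels'][80:380,150:430],(400,430)); b=cv2.resize(t['pixels'][130:270,210:350],(400,430),interpolation=cv2.INTER_CUBIC)
save({'pixels':np.hstack([a,b])},'pics/w3.png')
E
```

```text
[0.54697891 0.12827062 0.08670549] [-1.2862556   0.71475438 21.90927265] [-0.14531844  0.21901513 -0.02494293] 0.0091340388287738 10.630090986987852
```

View pics/w3.png

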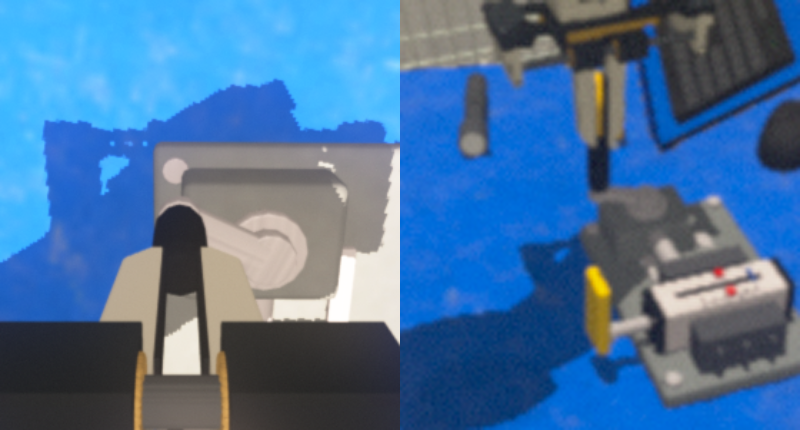

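```bash
python3 - <<'E'
from h import *
np.set_printoptions(precision=2,suppress=True)
t=shot('side');p=shot('wrist');T=shot('top')
for n,X in dict(tip=[.547,.128,.079],kb=[.545,.126,.068],kt=[.545,.126,.118],kb2=[.545,.136,.068],kt2=[.545,.136,.118]).items():
    s=proj(t,X);w=proj(p,X)
    print(n,'side',np.array(s),'crop',((s[1]-210)*2.857+400,(s[0]-130)*3.07),'wrist crop',((w[1]-150)*1.43,(w[0]-80)*1.43),'top',np.array(proj(T,X)))
E
```

```text
tip side [187.52 279.4 ] crop (np.float64(598.2634045239975), np.float64(176.5804101682881)) wrist crop (np.float64(181.86536958215376), np.float64(229.08273680064642)) top [208.11 230.58]
kb side [191.4  278.75] crop (np.float64(596.4272117763269), np.float64(188.48543788336053)) wrist crop (np.float64(176.22496561368084), np.float64(222.7058036452112)) top [209.41 231.99]
kt side [175.53 278.66] crop (np.float64(596.1657066382119), np.float64(139.76818394565277)) wrist crop (np.float64(175.8908893747732), np.float64(275.8668890024993)) top [207.25 229.37]
kb2 side [189.33 278.35] crop (np.float64(595.2695404070664), np.float64(182.1314289662508)) wrist crop (np.float64(181.2692240534884), np.float64(201.78360289565273)) top [209.47 227.75]
kt2 side [173.52 278.25] crop (np.float64(594.9771959533796), np.float64(133.5976456785114)) wrist crop (np.float64(182.26540345936996), np.float64(250.2631531955073)) top [207.31 224.88]
```

The knob is where I measured it (in the side crop it spans rows 140–190, as projected). The fingertips end at about row 140, level with the knob's top and roughly 35 mm higher than the stated overhang implies, so the pads slid off the top. I'll open and go down in small steps while watching the force.

Emit:
{"api": "step_arm", "payload": {
  "deltas": [
    {"xyz": [0, 0, -0.08], "delta_rot": [0, 0, 0], "grip": 0.5},
    {"xyz": [0, 0, -0.08], "delta_rot": [0, 0, 0], "grip": 0.5},
    {"xyz": [0, 0, -0.08], "delta_rot": [0, 0, 0], "grip": 0.5},
    {"xyz": [0, 0, -0.08], "delta_rot": [0, 0, 0], "grip": 0.5},
    {"xyz": [0, 0, -0.02], "delta_rot": [0, 0, 0], "grip": 0.5}
  ]
}}

```text
t: 6.65
eef_pos: [0.5447, 0.1271, 0.0859]
orientation: [3.141, -0.0, 1.794]
force: [0.0, 0.5, 0.1]
grip_width: 0.0439
grasp_force: 0.0
```

Emit:
{"api": "step_arm", "payload": {
  "deltas": [
    {"xyz": [0, 0, 0.06], "delta_rot": [0, 0, 0], "grip": 0.5},
    {"xyz": [0, 0, 0.12], "delta_rot": [0, 0, 0], "grip": 0.5},
    {"xyz": [0, 0, 0.12], "delta_rot": [0, 0, 0], "grip": 0.5}
  ]
}}

```text
t: 6.95
eef_pos: [0.5438, 0.1269, 0.0727]
orientation: [-3.14, 0.0, 1.794]
force: [-0.1, 0.1, 0.7]
grip_width: 0.0465
grasp_force: 0.0
```

```bash
python3 - <<'E'
from h import *
p=shot('wrist'); t=shot('side'); s=readout.sense();print(s['eef_pos'],s['force'],s['moment'],s['grip_width'],s['grasp_force'])
a=cv2.resize(p['pixels'][80:380,150:430],(400,430)); b=cv2.resize(t['pixels'][130:270,210:350],(400,430),interpolation=cv2.INTER_CUBIC)
save({'pixels':np.hstack([a,b])},'pics/w4.png')
E
```

```text
[0.54426955 0.12712742 0.07359477] [ 0.56209866 -0.20310929  0.52431245] [-0.07681107 -0.1223584  -0.0233461 ] 0.0467038351500306 0.0
```

View pics/w4.png

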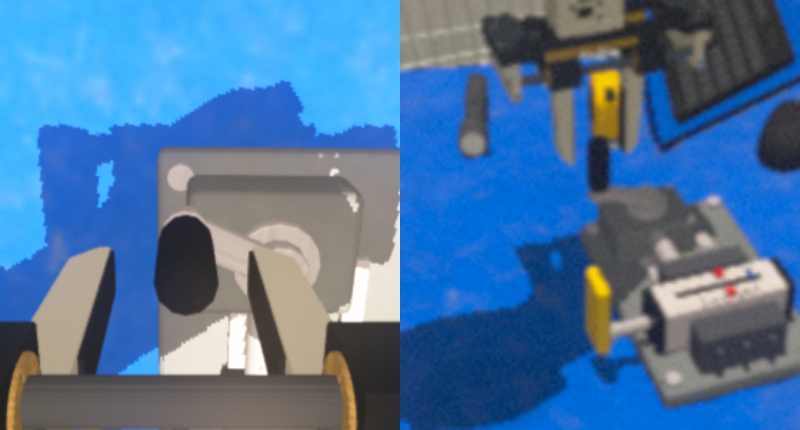

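Now the fingers straddle the knob, with their tips about 20 mm below its top, so the tips sit about 28 mm behind the reported TCP. I'll go down 20 mm more and grip.

Emit:
{"api": "step_arm", "payload": {
  "deltas": [
    {"xyz": [0, 0.01, 0.1], "delta_rot": [0, 0, 0], "grip": 0.4},
    {"xyz": [0, 0.01, 0.2], "delta_rot": [0, 0, 0], "grip": 0.3},
    {"xyz": [0, 0.01, 0.2], "delta_rot": [0, 0, 0], "grip": 0.1},
    {"xyz": [0, 0.01, 0.2], "delta_rot": [0, 0, 0], "grip": 0.1},
    {"xyz": [0, 0.01, 0.2], "delta_rot": [0, 0, 0], "grip": 0.1}
  ],
  "grip_force": 30
}}

```text
t: 7.55
eef_pos: [0.5454, 0.1273, 0.0534]
orientation: [-3.141, -0.0, 1.794]
force: [2.9, 0.9, -12.0]
grip_width: 0.021
grasp_force: 30.0
```

Emit:
{"api": "step_arm", "payload": {
  "deltas": [
    {"xyz": [0, 0, 0], "delta_rot": [0, 0, 0], "grip": 0.1},
    {"xyz": [0, 0, 0], "delta_rot": [0, 0, 0], "grip": 0.1}
  ],
  "grip_force": 30
}}

```text
t: 7.75
eef_pos: [0.5454, 0.1273, 0.0535]
orientation: [-3.141, -0.0, 1.794]
force: [3.3, 1.6, -16.3]
grip_width: 0.0212
grasp_force: 30.0
```

```bash
cat > arc.py <<'E'
import sys,numpy as np
p,st,n=map(float,sys.argv[1:]); f=lambda a:np.array([np.sin(np.radians(a)),np.cos(np.radians(a))])*.45
for i in range(1,int(n)+1):
    if i%5==1: s=p-(i-1)*st; print('call from',s)
    print(np.round(f(p-i*st)-f(s),3).tolist())
E
python3 arc.py 153.9 12 5; python3 arc.py 93.9 16 15
```

```text
call from 153.9
[0.08, 0.05]
[0.147, 0.115]
[0.2, 0.194]
[0.235, 0.281]
[0.251, 0.374]
call from 93.9
[-0.009, 0.125]
[-0.052, 0.243]
[-0.126, 0.344]
[-0.225, 0.421]
[-0.341, 0.467]
call from 13.900000000000006
[-0.125, 0.013]
[-0.248, -0.009]
[-0.36, -0.064]
[-0.453, -0.148]
[-0.52, -0.255]
call from -66.1
[-0.034, -0.12]
[-0.034, -0.246]
[0.001, -0.366]
[0.067, -0.472]
[0.16, -0.556]
```

Emit:
{"api": "step_arm", "payload": {
  "deltas": [
    {"xyz": [0.08, 0.05, 0.01], "delta_rot": [0, 0, 0], "grip": 0.1},
    {"xyz": [0.147, 0.115, 0.01], "delta_rot": [0, 0, 0], "grip": 0.1},
    {"xyz": [0.2, 0.194, 0.01], "delta_rot": [0, 0, 0], "grip": 0.1},
    {"xyz": [0.235, 0.281, 0.01], "delta_rot": [0, 0, 0], "grip": 0.1},
    {"xyz": [0.251, 0.374, 0.01], "delta_rot": [0, 0, 0], "grip": 0.1}
  ],
  "grip_force": 30
}}

```text
t: 8.25
eef_pos: [0.5745, 0.16, 0.0532]
orientation: [-3.138, 0.001, 1.794]
force: [-4.2, -3.5, -3.0]
grip_width: 0.0212
grasp_force: 30.0
```

Emit:
{"api": "step_arm", "payload": {
  "deltas": [
    {"xyz": [-0.009, 0.125, 0], "delta_rot": [0, 0, 0], "grip": 0.1},
    {"xyz": [-0.052, 0.243, 0], "delta_rot": [0, 0, 0], "grip": 0.1},
    {"xyz": [-0.126, 0.344, 0], "delta_rot": [0, 0, 0], "grip": 0.1},
    {"xyz": [-0.225, 0.421, 0], "delta_rot": [0, 0, 0], "grip": 0.1},
    {"xyz": [-0.341, 0.467, 0], "delta_rot": [0, 0, 0], "grip": 0.1}
  ],
  "grip_force": 30
}}

```text
t: 8.75
eef_pos: [0.6284, 0.1397, 0.0533]
orientation: [-3.14, -0.002, 1.796]
force: [-4.0, 4.2, -4.2]
grip_width: 0.0213
grasp_force: 30.0
```

Emit:
{"api": "step_arm", "payload": {
  "deltas": [
    {"xyz": [-0.125, 0.013, 0], "delta_rot": [0, 0, 0], "grip": 0.1},
    {"xyz": [-0.248, -0.009, 0], "delta_rot": [0, 0, 0], "grip": 0.1},
    {"xyz": [-0.36, -0.064, 0], "delta_rot": [0, 0, 0], "grip": 0.1},
    {"xyz": [-0.453, -0.148, 0], "delta_rot": [0, 0, 0], "grip": 0.1},
    {"xyz": [-0.52, -0.255, 0], "delta_rot": [0, 0, 0], "grip": 0.1}
  ],
  "grip_force": 30
}}

```text
t: 9.25
eef_pos: [0.6177, 0.0825, 0.0535]
orientation: [3.138, -0.002, 1.795]
force: [3.9, 4.7, -9.9]
grip_width: 0.0212
grasp_force: 30.0
```

```bash
python3 arc.py -66.1 12 5; python3 arc.py -126.1 5 10
```

```text
call from -66.1
[-0.029, -0.09]
[-0.039, -0.183]
[-0.029, -0.277]
[0.001, -0.366]
[0.048, -0.447]
call from -126.1
[0.024, -0.031]
[0.052, -0.059]
[0.081, -0.085]
[0.113, -0.108]
[0.146, -0.129]
call from -151.1
[0.035, -0.017]
[0.072, -0.032]
[0.109, -0.043]
[0.148, -0.051]
[0.187, -0.055]
```

Emit:
{"api": "step_arm", "payload": {
  "deltas": [
    {"xyz": [-0.029, -0.09, 0], "delta_rot": [0, 0, 0], "grip": 0.1},
    {"xyz": [-0.039, -0.183, 0], "delta_rot": [0, 0, 0], "grip": 0.1},
    {"xyz": [-0.029, -0.277, 0], "delta_rot": [0, 0, 0], "grip": 0.1},
    {"xyz": [0.001, -0.366, 0], "delta_rot": [0, 0, 0], "grip": 0.1},
    {"xyz": [0.048, -0.447, 0], "delta_rot": [0, 0, 0], "grip": 0.1}
  ],
  "grip_force": 30
}}

```text
t: 9.75
eef_pos: [0.5727, 0.0757, 0.0534]
orientation: [3.139, 0.0, 1.793]
force: [5.9, 0.4, -11.5]
grip_width: 0.0209
grasp_force: 30.0
```

Emit:
{"api": "step_arm", "payload": {
  "deltas": [
    {"xyz": [0.024, -0.031, 0], "delta_rot": [0, 0, 0], "grip": 0.1},
    {"xyz": [0.052, -0.059, 0], "delta_rot": [0, 0, 0], "grip": 0.1},
    {"xyz": [0.052, -0.059, 0], "delta_rot": [0, 0, 0], "grip": 0.1}
  ],
  "grip_force": 30
}}

```text
t: 10.05
eef_pos: [0.5646, 0.0798, 0.0533]
orientation: [3.141, 0.0, 1.794]
force: [1.7, 0.1, -6.4]
grip_width: 0.0214
grasp_force: 30.0
```

```bash
python3 arc.py -136.1 5 5;python3 arc.py -151.1 5 5; python3 arc.py -161.1 5 5
```

```text
call from -136.1
[0.029, -0.026]
[0.061, -0.049]
[0.095, -0.07]
[0.13, -0.087]
[0.166, -0.101]
call from -151.1
[0.035, -0.017]
[0.072, -0.032]
[0.109, -0.043]
[0.148, -0.051]
[0.187, -0.055]
call from -161.1
[0.038, -0.011]
[0.076, -0.019]
[0.115, -0.023]
[0.154, -0.024]
[0.194, -0.022]
```

Emit:
{"api": "step_arm", "payload": {
  "deltas": [
    {"xyz": [0.029, -0.026, 0], "delta_rot": [0, 0, 0], "grip": 0.1},
    {"xyz": [0.06, -0.05, 0], "delta_rot": [0, 0, 0], "grip": 0.1},
    {"xyz": [0.06, -0.05, 0], "delta_rot": [0, 0, 0], "grip": 0.1}
  ],
  "grip_force": 30
}}

```text
t: 10.35
eef_pos: [0.5598, 0.0835, 0.0533]
orientation: [3.14, 0.001, 1.793]
force: [6.5, -3.7, -8.4]
grip_width: 0.021
grasp_force: 30.0
```

Emit:
{"api": "step_arm", "payload": {
  "deltas": [
    {"xyz": [0.034, -0.02, 0], "delta_rot": [0, 0, 0], "grip": 0.1},
    {"xyz": [0.034, -0.02, 0], "delta_rot": [0, 0, 0], "grip": 0.1},
    {"xyz": [0.034, -0.02, 0], "delta_rot": [0, 0, 0], "grip": 0.1}
  ],
  "grip_force": 30
}}

```text
t: 10.65
eef_pos: [0.5577, 0.0855, 0.0533]
orientation: [3.139, 0.002, 1.792]
force: [8.5, -5.5, -7.7]
grip_width: 0.0212
grasp_force: 30.0
```

Emit:
{"api": "step_arm", "payload": {
  "deltas": [
    {"xyz": [0.02, -0.012, 0], "delta_rot": [0, 0, 0], "grip": 0.1},
    {"xyz": [0.02, -0.012, 0], "delta_rot": [0, 0, 0], "grip": 0.1},
    {"xyz": [0.02, -0.012, 0], "delta_rot": [0, 0, 0], "grip": 0.1}
  ],
  "grip_force": 30
}}

```text
t: 10.95
eef_pos: [0.5567, 0.0865, 0.0533]
orientation: [3.139, 0.002, 1.792]
force: [11.1, -7.4, -9.9]
grip_width: 0.0213
grasp_force: 30.0
```

Emit:
{"api": "step_arm", "payload": {
  "deltas": [
    {"xyz": [-0.02, 0.012, 0], "delta_rot": [0, 0, 0], "grip": 0.4},
    {"xyz": [-0.02, 0.012, 0], "delta_rot": [0, 0, 0], "grip": 0.4},
    {"xyz": [-0.02, 0.012, 0], "delta_rot": [0, 0, 0], "grip": 0.4}
  ]
}}

```text
t: 11.25
eef_pos: [0.5553, 0.0873, 0.0533]
orientation: [-3.141, -0.0, 1.794]
force: [0.1, -0.7, -0.0]
grip_width: 0.0364
grasp_force: 0.0
```

Emit:
{"api": "step_arm", "payload": {
  "deltas": [
    {"xyz": [0, 0, -0.3], "delta_rot": [0, 0, 0], "grip": 0.4},
    {"xyz": [0, 0, -0.7], "delta_rot": [0, 0, 0], "grip": 0.4},
    {"xyz": [0, 0, -1], "delta_rot": [0, 0, 0], "grip": 0.4}
  ]
}}

```text
t: 11.55
eef_pos: [0.555, 0.0876, 0.1549]
orientation: [-3.141, -0.0, 1.795]
force: [0.8, -0.0, -1.1]
grip_width: 0.0374
grasp_force: 0.0
```

Emit:
{"api": "step_arm", "payload": {
  "deltas": [
    {"xyz": [0, 0.1, -0.4], "delta_rot": [0, 0, 0], "grip": 0.3},
    {"xyz": [-0.2, 0.1, -0.8], "delta_rot": [0, 0, 0], "grip": 0.3},
    {"xyz": [-0.4, 0.1, -0.9], "delta_rot": [0, 0, 0], "grip": 0.3},
    {"xyz": [-0.4, 0.1, -0.9], "delta_rot": [0, 0, 0], "grip": 0.3}
  ]
}}

```text
t: 11.95
eef_pos: [0.5751, 0.0478, 0.2449]
orientation: [3.139, 0.002, 1.79]
force: [-1.1, -0.2, 0.2]
grip_width: 0.0281
grasp_force: 0.0
```

```bash
python3 - <<'E'
from h import *
p=shot('wrist'); s=readout.sense();print(s['eef_pos'],s['orientation'],s['force'],s['grip_width'])
np.save('w5.npy',p['W']); save(p,'pics/w5full.png')
save({'pixels':cv2.resize(p['pixels'][0:300,140:420],(560,600),interpolation=cv2.INTER_CUBIC)},'pics/w5.png')
for l in ['knob_grip','tab_grip','pointer','mark','tensioner']:
    for x in nets.masks_of(p,l)[:2]:
        m=x['pixels'].astype(np.uint8); print(l,np.round(x['position'],1),round(x['score'],2),cv2.boundingRect(m))
E
```

```text
[0.5740625  0.04935028 0.24355756] [3.14096943e+00 6.29163419e-04 1.79187888e+00] [-0.03009229 -0.1903884  -0.51785421] 0.027731406161457237
tab_grip [237.1 223.2] 0.68 (210, 215, 137, 49)
mark [231.3 322.3] 0.54 (319, 224, 8, 28)
tensioner [232.9 297.6] 0.62 (209, 210, 167, 54)
```

View pics/w5.png

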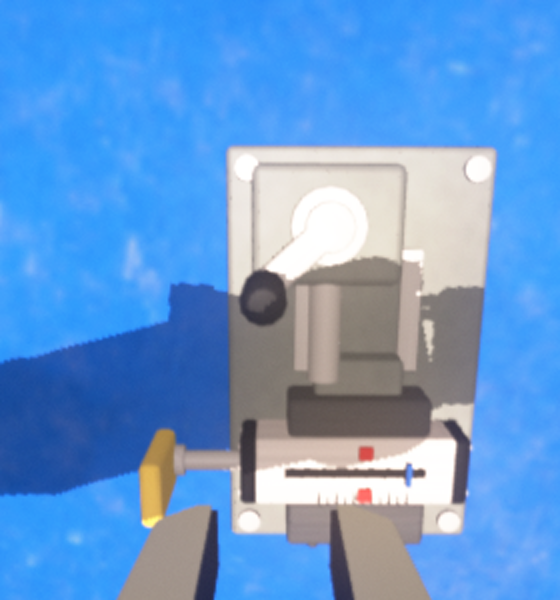

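The jaw now sits against the housing. In full-image pixels the pointer is at (237.5,344.5), the marks are centred at about (237.3,322.5), and the tab lies around (239,219). Next I'll fit the tab from two views.

```bash
cat > m2.py <<'E'
from h import *
from scipy.optimize import least_squares
np.set_printoptions(precision=4,suppress=True)
p=shot('wrist'); t=shot('top'); s=readout.sense()
views=[]
a=dict(p); a['pixels']=cv2.cvtColor(cv2.imread('pics/w1.png'),cv2.COLOR_BGR2RGB); a['W']=np.load('w1.npy')
def yel(q,box):
    h=cv2.cvtColor(q['pixels'],cv2.COLOR_RGB2HSV); m=cv2.inRange(h,(18,110,70),(35,255,255)); k=np.zeros_like(m); r0,r1,c0,c1=box; k[r0:r1,c0:c1]=m[r0:r1,c0:c1]; return k
obs=[(p,yel(p,(205,275,190,240))),(a,yel(a,(180,250,190,235))),(t,yel(t,(205,225,285,312)))]
for q,m in obs: print(cv2.boundingRect(m),cv2.countNonZero(m))
def corners(x,y,zt,zb,yw):
    c,s_=np.cos(yw),np.sin(yw)
    return [[x+c*i*.006-s_*j*.018,y+s_*i*.006+c*j*.018,z] for i in(-1,1) for j in(-1,1) for z in(zb,zt)]
def res(v):
    e=[]
    for q,m in obs:
        P=np.array([proj(q,X) for X in corners(v[0],v[1],v[2],.028,v[3])]); c,r,w,h=cv2.boundingRect(m)
        e+=[P[:,0].min()-r,P[:,0].max()-(r+h-1),P[:,1].min()-c,P[:,1].max()-(c+w-1)]
    return np.append(e,(v[3]-.24)/.02)
f=least_squares(res,[.53,-.03,.09,.24],loss='soft_l1'); print('tab',f.x,'res',res(f.x))
# pointer/marks
for z in(.056,.062):
    P=atz(p,(237.5,344.5),z);M=(atz(p,(227,323),z)+atz(p,(247.5,322),z))/2; d=P-M; print('ptr',P,'mark',M,np.linalg.norm(d),np.arctan2(d[1],d[0]))
# housing ends and corners for yaw: slot line
A=atz(p,(237,283.5),.056);B=atz(p,(237,352),.056);print('slot yaw',np.arctan2(*(B-A)[1::-1]))
np.save('tab.npy',f.x)
print('eef',s['eef_pos'],s['orientation'])
for z in(.16,.07): print('shift',tool([f.x[0],f.x[1],z]))
E
python3 m2.py
```

```text
(212, 220, 16, 47) 524
(204, 196, 18, 46) 525
(0, 0, 0, 0) 0
tab [ 0.5291 -0.0338  0.0811  0.2211] res [ -3.6411  -1.9261  -0.1488   3.6511   0.2814   1.1652  -0.4615   2.2843
 210.4341 221.6109 291.3718 309.4579  -0.944 ]
ptr [ 0.6627 -0.0005  0.056 ] mark [ 0.6386 -0.0059  0.056 ] 0.02465458645661296 0.21802786435138766
ptr [0.661  0.0015 0.062 ] mark [ 0.6373 -0.0037  0.062 ] 0.024267653458911177 0.21802786435138705
slot yaw 0.22573480750481134
eef [0.5737 0.051  0.2423] [-3.1402 -0.0005  1.7953]
shift [-0.7278 -0.6227  0.8231]
shift [-0.7283 -0.6214  1.7231]
```

Emit:
{"api": "step_arm", "payload": {
  "deltas": [
    {"xyz": [-0.35, -0.3, 0.1], "delta_rot": [0, 0, 0], "grip": 0.35},
    {"xyz": [-0.73, -0.62, 0.3], "delta_rot": [0, 0, 0], "grip": 0.35},
    {"xyz": [-0.73, -0.62, 0.7], "delta_rot": [0, 0, 0], "grip": 0.35},
    {"xyz": [-0.73, -0.62, 1], "delta_rot": [0, 0, 0], "grip": 0.35},
    {"xyz": [-0.73, -0.62, 1], "delta_rot": [0, 0, 0], "grip": 0.35}
  ]
}}

```text
t: 12.85
eef_pos: [0.5275, -0.0349, 0.1398]
orientation: [-3.135, -0.002, 1.794]
force: [-0.3, 0.6, 0.5]
grip_width: 0.0325
grasp_force: 0.0
```

```bash
python3 - <<'E'
from h import *
np.set_printoptions(precision=2,suppress=True)
p=shot('wrist'); t=shot('side'); s=readout.sense();print(s['eef_pos'],s['orientation'],s['force'],s['grip_width'])
a=cv2.resize(p['pixels'][80:380,150:430],(400,430)); b=cv2.resize(t['pixels'][160:300,210:350],(400,430),interpolation=cv2.INTER_CUBIC)
v=np.load('tab.npy')
for z in(.092,.028): print('tab proj crop',z,[((w[1]-150)*1.43,(w[0]-80)*1.43) for w in[proj(p,[v[0],v[1],z])]])
save({'pixels':np.hstack([a,b])},'pics/w6.png')
E
```

```text
[ 0.53 -0.03  0.14] [-3.14 -0.    1.8 ] [0.08 0.16 0.58] 0.03235325184923014
tab proj crop 0.092 [(np.float64(186.19870415793793), np.float64(196.14655747728548))]
tab proj crop 0.028 [(np.float64(185.79087474911137), np.float64(162.32303336822386))]
```

View pics/w6.png

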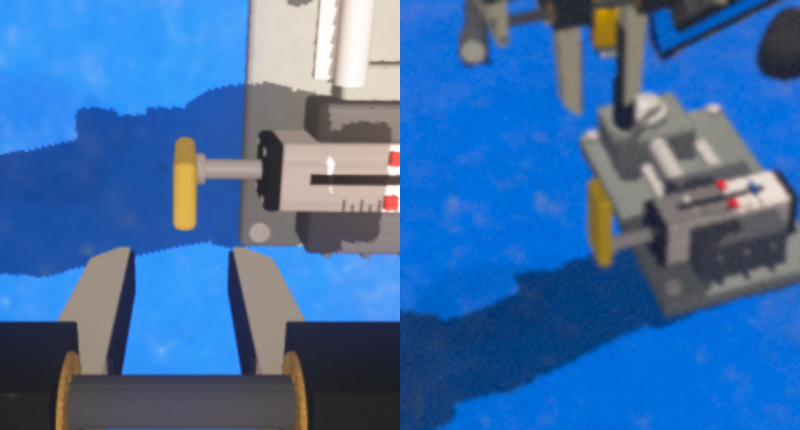

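The tab is centred between the fingers: its top is at column 185 in the crop and the finger midline is at 182. I'll go down over it.

Emit:
{"api": "step_arm", "payload": {
  "deltas": [
    {"xyz": [0.03, 0.01, 0.3], "delta_rot": [0, 0, 0], "grip": 0.35},
    {"xyz": [0.03, 0.01, 0.5], "delta_rot": [0, 0, 0], "grip": 0.35},
    {"xyz": [0.03, 0.01, 0.65], "delta_rot": [0, 0, 0], "grip": 0.35},
    {"xyz": [0.03, 0.01, 0.8], "delta_rot": [0, 0, 0], "grip": 0.35},
    {"xyz": [0.03, 0.01, 0.8], "delta_rot": [0, 0, 0], "grip": 0.35}
  ]
}}

```text
t: 13.45
eef_pos: [0.5308, -0.0309, 0.0632]
orientation: [3.142, -0.0, 1.795]
force: [-0.2, -0.2, 0.6]
grip_width: 0.0326
grasp_force: 0.0
```

Emit:
{"api": "step_arm", "payload": {
  "deltas": [
    {"xyz": [0, 0, 0.15], "delta_rot": [0, 0, 0], "grip": 0.35},
    {"xyz": [0, 0, 0.29], "delta_rot": [0, 0, 0], "grip": 0.3},
    {"xyz": [0, 0, 0.29], "delta_rot": [0, 0, 0], "grip": 0.2},
    {"xyz": [0, 0, 0.29], "delta_rot": [0, 0, 0], "grip": 0},
    {"xyz": [0, 0, 0.29], "delta_rot": [0, 0, 0], "grip": 0}
  ],
  "grip_force": 40
}}

```text
t: 13.95
eef_pos: [0.5279, -0.0321, 0.0351]
orientation: [-3.138, 0.001, 1.794]
force: [-9.6, -0.4, 5.4]
grip_width: 0.0121
grasp_force: 40.0
```

Emit:
{"api": "step_arm", "payload": {
  "deltas": [
    {"xyz": [0, 0, 0], "delta_rot": [0, 0, 0], "grip": 0},
    {"xyz": [0, 0, 0], "delta_rot": [0, 0, 0], "grip": 0}
  ],
  "grip_force": 40
}}

```text
t: 14.15
eef_pos: [0.5279, -0.0321, 0.0351]
orientation: [-3.138, 0.001, 1.793]
force: [-8.1, 0.2, 3.7]
grip_width: 0.0116
grasp_force: 40.0
```

Emit:
{"api": "step_arm", "payload": {
  "deltas": [
    {"xyz": [0, -0.06, 0], "delta_rot": [0, 0, 0], "grip": 0},
    {"xyz": [0, -0.12, 0], "delta_rot": [0, 0, 0], "grip": 0},
    {"xyz": [0, -0.18, 0], "delta_rot": [0, 0, 0], "grip": 0},
    {"xyz": [0, -0.24, 0], "delta_rot": [0, 0, 0], "grip": 0},
    {"xyz": [0, -0.24, 0], "delta_rot": [0, 0, 0], "grip": 0}
  ],
  "grip_force": 40
}}

```text
t: 14.65
eef_pos: [0.5079, -0.0364, 0.0349]
orientation: [3.138, -0.0, 1.794]
force: [4.8, 3.4, 2.1]
grip_width: 0.0118
grasp_force: 40.0
```

```bash
cat > m3.py <<'E'
from h import *
import sys
p=shot('wrist'); t=shot('side'); o=shot('top'); s=readout.sense();print(s['eef_pos'],s['orientation'],s['force'],s['grip_width'])
print('mark proj w',proj(p,[.6386,-.0059,.056]),'side',proj(t,[.6386,-.0059,.056]),'top',proj(o,[.6386,-.0059,.056]))
a=cv2.resize(p['pixels'][60:270,240:500],(480,390)); b=cv2.resize(t['pixels'][190:260,275:360],(316,260),interpolation=cv2.INTER_CUBIC)
b=np.vstack([b,cv2.resize(o['pixels'][150:205,265:325],(316,130),interpolation=cv2.INTER_CUBIC)])
save({'pixels':np.hstack([a,b])},sys.argv[1])
for q,n in((p,'w'),(t,'s'),(o,'t')):
    hsv=cv2.cvtColor(q['pixels'],cv2.COLOR_RGB2HSV); r,c=map(int,proj(q,[.6386,-.0059,.056])); k=40 if n=='w' else 14
    red=cv2.inRange(hsv,(0,150,90),(8,255,255))|cv2.inRange(hsv,(172,150,90),(180,255,255)); sub=red[r-k:r+k,c-k:c+k]
    print(n,[(c-k+round(x[0],1),r-k+round(x[1],1),int(z[4])) for x,z in list(zip(*cv2.connectedComponentsWithStats(sub)[3:1:-1]))[1:]])
E
python3 m3.py pics/p1.png
```

```text
[ 0.50871529 -0.03627247  0.03492221] [3.13793337e+00 6.69622923e-06 1.79422545e+00] [6.15476981 2.62147912 2.66747923] 0.011580174991560398
mark proj w [np.float64(259.0227161572537), np.float64(533.075700789401)] side [np.float64(222.91481600051537), np.float64(322.4689287553504)] top [np.float64(170.38993825781932), np.float64(287.2793830830101)]
w [(np.float64(541.6), np.float64(246.7), 230), (np.float64(531.2), np.float64(290.2), 218)]
s [(np.float64(322.0), np.float64(219.5), 4), (np.float64(326.0), np.float64(225.5), 4)]
t [(np.float64(294.0), np.float64(167.3), 7), (np.float64(283.4), np.float64(169.8), 5)]
```

View pics/p1.png

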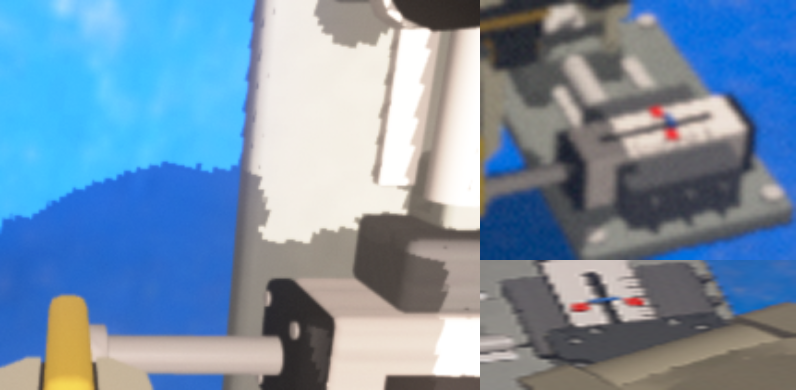

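The pointer now sits about level with the two red marks in both the side and top crops. I'll measure it precisely in the wrist image.

```bash
cat > m4.py <<'E'
from h import *
from scipy import ndimage as nd
for n in('wrist','side'):
    p=shot(n); h=cv2.cvtColor(p['pixels'],cv2.COLOR_RGB2HSV).astype(int); r,c=map(int,proj(p,[.6386,-.0059,.056])); k=35 if n=='wrist' else 12
    sl=(slice(r-k,min(420,r+k)),slice(c-k,min(560,c+k))); H=h[sl]
    red=((H[...,0]<9)|(H[...,0]>171))&(H[...,1]>130)&(H[...,2]>80); blue=(abs(H[...,0]-112)<12)&(H[...,1]>120)&(H[...,2]>50)
    def blobs(m,z):
        l,k_=nd.label(m); out=[]
        for i in range(1,k_+1):
            if (l==i).sum()>3:
                cc=np.array(nd.center_of_mass(l==i))+[sl[0].start,sl[1].start]; out.append(((l==i).sum(),np.round(cc,1),atz(p,cc,z)))
        return out
    R_=sorted(blobs(red,.060),key=lambda b:-b[0])[:2]; B=blobs(blue,.060)
    u=np.array([np.cos(.225),np.sin(.225)])
    for b in R_+B: print(n,b[0],b[1],'along x mm',round(1000*(b[2][:2]-[.6386,-.0059])@u,2),'y',round(1000*(b[2][:2]-[.6386,-.0059])@[-u[1],u[0]],2))
E
python3 m4.py
```

```text
wrist 246 [246.7 539.7] along x mm -0.32 y 8.7
wrist 152 [288.  529.6] along x mm -0.6 y -14.87
wrist 251 [269.3 545.1] along x mm 5.21 y -3.98
side 6 [225.5 326. ] along x mm 1.68 y -16.53
side 5 [219.6 321.8] along x mm 1.53 y 8.05
```

Emit:
{"api": "step_arm", "payload": {
  "deltas": [
    {"xyz": [0, -0.03, 0], "delta_rot": [0, 0, 0], "grip": 0},
    {"xyz": [0, -0.03, 0], "delta_rot": [0, 0, 0], "grip": 0},
    {"xyz": [0, -0.03, 0], "delta_rot": [0, 0, 0], "grip": 0}
  ],
  "grip_force": 40
}}

```text
t: 15.2
eef_pos: [0.506, -0.0369, 0.0349]
orientation: [3.138, -0.0, 1.794]
force: [3.8, 2.7, 3.2]
grip_width: 0.0118
grasp_force: 40.0
```

```bash
python3 - <<'E'
from h import *
np.set_printoptions(precision=4,suppress=True)
p=shot('wrist');t=shot('side');o=shot('top');s=readout.sense();print(s['eef_pos'],s['force'])
a=cv2.resize(p['pixels'][230:310,480:560],(400,400),interpolation=cv2.INTER_NEAREST)
b=cv2.resize(t['pixels'][207:237,310:340],(400,400),interpolation=cv2.INTER_NEAREST)
c=cv2.resize(o['pixels'][153:183,273:303],(400,400),interpolation=cv2.INTER_NEAREST)
save({'pixels':np.hstack([a,b])[:, :800]},'pics/p2.png')
# subpixel: blueness and redness weights
for n,q,z in(('side',t,.058),('top',o,.058)):
    I=q['pixels'].astype(float); r,cc=map(int,proj(q,[.6386,-.0059,.056])); k=7
    S=I[r-k:r+k+1,cc-k:cc+k+1]; yy,xx=np.mgrid[r-k:r+k+1,cc-k:cc+k+1]
    W={'red':np.clip(S[...,0]-np.maximum(S[...,1],S[...,2])-50,0,None),'blue':np.clip(S[...,2]-S[...,0]-40,0,None)}
    for m,w in W.items():
        if w.sum()>0:
            cen=((w*yy).sum()/w.sum(),(w*xx).sum()/w.sum()); print(n,m,np.round(cen,2),w.sum(),atz(q,cen,z))
# w5 re-measure at home
q=dict(p); q['pixels']=cv2.cvtColor(cv2.imread('pics/w5full.png'),cv2.COLOR_BGR2RGB); q['W']=np.load('w5.npy')
I=q['pixels'].astype(float)[215:260,312:360]; yy,xx=np.mgrid[215:260,312:360]; u=np.array([np.cos(.225),np.sin(.225)])
for m,w in {'red':np.clip(I[...,0]-I[...,2]-60,0,None),'blue':np.clip(I[...,2]-I[...,0]-40,0,None)}.items():
    cen=((w*yy).sum()/w.sum(),(w*xx).sum()/w.sum()); print('w5',m,np.round(cen,2),[(atz(q,cen,z)[:2]@u).round(4) for z in(.056,.060,.064)])
E
```

```text
[ 0.506  -0.0369  0.0349] [5.7203 3.2112 2.7469]
side red [222.98 324.22] 1214.0 [ 0.6422 -0.0091  0.058 ]
side blue [222.41 324.81] 59.0 [ 0.6441 -0.007   0.058 ]
top red [168.32 288.04] 1276.0 [ 0.6432 -0.0077  0.058 ]
top blue [167.41 288.4 ] 377.0 [ 0.6454 -0.0086  0.058 ]
w5 red [237.78 322.28] [np.float64(0.6227), np.float64(0.6222), np.float64(0.6217)]
w5 blue [237.03 344.12] [np.float64(0.6474), np.float64(0.6466), np.float64(0.6458)]
```

View pics/p2.png

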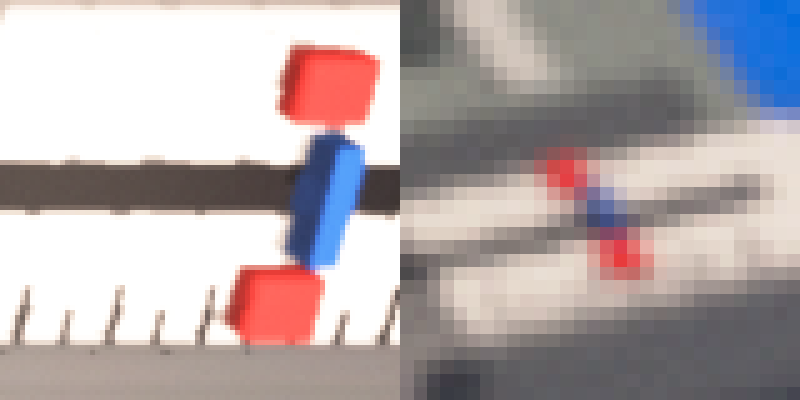

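The wrist crop shows the pointer between the two red blocks, about 1.5–2 mm short of centre. The other views agree, so I'll add a small pull.

Emit:
{"api": "step_arm", "payload": {
  "deltas": [
    {"xyz": [0, -0.016, 0], "delta_rot": [0, 0, 0], "grip": 0},
    {"xyz": [0, -0.016, 0], "delta_rot": [0, 0, 0], "grip": 0},
    {"xyz": [0, -0.016, 0], "delta_rot": [0, 0, 0], "grip": 0},
    {"xyz": [0, -0.016, 0], "delta_rot": [0, 0, 0], "grip": 0}
  ],
  "grip_force": 40
}}

```text
t: 15.75
eef_pos: [0.5045, -0.0372, 0.0349]
orientation: [3.138, -0.0, 1.794]
force: [5.3, 3.2, 2.8]
grip_width: 0.0114
grasp_force: 40.0
```

```bash
python3 - <<'E'
from h import *
p=shot('wrist');o=shot('top');s=readout.sense();print(s['eef_pos'],s['force'],s['joint_velocities'])
a=cv2.resize(p['pixels'][230:310,480:560],(600,600),interpolation=cv2.INTER_CUBIC)
save({'pixels':a},'pics/p3.png')
E
```

```text
[ 0.50455931 -0.03717979  0.03492409] [6.1305384  4.46362833 2.31853055] [8.66387130e-04 6.79554937e-04 4.40783303e-04 8.43475101e-04
 3.40498514e-04 3.53506154e-04 9.45851783e-05]
```

View pics/p3.png

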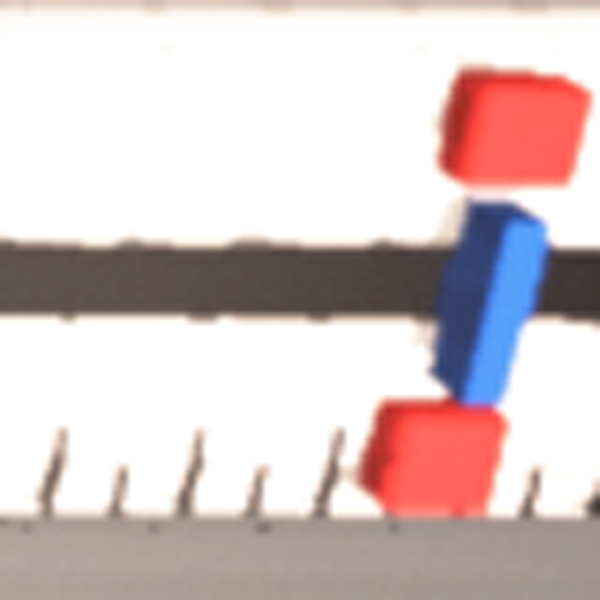

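```bash
python3 -c "
from station import env; print(env.finish_job())"
```

```text
the job is handed in; nothing more can be done
None
```

The tensioner is clamped firmly and the crank released. The yellow tab is pulled out about 24 mm and still held at 40 N, with the blue pointer between the two red marks (within about 1 mm of centre), and the job is handed in. The case, staple box, torch and tape measure were not touched.

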